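# Clip the larger check weight onto the load cell's loop

## Task

Lift the larger of the two hooked check weights off the mat and clip it onto the steel loop of the load cell stand: press the hook's sprung gate gently against the loop's front bar until the bar is inside and the gate has sprung shut behind it, then let the weight hang freely and still from the loop. The load cell must never feel more than 10 N of push from the weight, and the other two weights on the mat stay where they are.

Things in the scene. Friction and masses are not known exactly. Their poses are not given: they have to be found in the camera images.
- check_weight: Larger hooked steel weight, 0.38 to 0.58 kg, 138 mm tall, upright on a 3 mm mat. Origin: centre of underside; z up, x across the hook to its gate. Heights from underside: disc 52 mm across to 28, neck to 38, then a flat frame 10 mm thick (y), x -20 to 20: bottom bar 38-46, spine x -20 to -12, top bar 86-94. Mouth on the +x side, 46-69, shut by the gate; inside is open from x -12 to 14.
- grip_tab (a point): Middle of the larger weight's square grip tab, on its axis 116 mm above the underside: 14 mm in x by 18 mm in y, solid from 93 to 138 mm above the underside, vertical sides. Hold it here.
- nose_tip (a point): Lower end of the hook's rigid nose, 69 mm above the underside at hook x 17 mm. The nose is 6 mm thick (x 14 to 20) and hangs from the top bar. The loop's bar must pass below it (bar axis some 61 mm above the underside), come in to hook x 9 mm or less (the gate's stop lets it come to about 5 mm), then the weight is lowered about 21 mm and the gate slips shut under the bar.
- hook_seat (a point): Where the axis of the loop's 8 mm bar lies when it hangs centred under the hook's top bar: on the weight's axis, 82 mm above its underside.
- gate (a joint): Angle of the larger weight's gate, rad: 0 shut, 0.65 fully open (hard stop). Steel flap 4 mm thick, 30 mm long, hinged at hook x 11 mm, 44 mm above the underside; shut, it stands upright behind the nose; it swings in towards the spine (hook -x). Spring: pushed 17 mm above its hinge it starts at about 3.5 N; about 6.5 N holds it fully open.
- load_stand: Load cell stand. Origin on the table, z up; one clips from its -x side, moving to +x. Base plate x 9 to 199 mm, 120 wide, 10 high; post x 157 to 191, 190 high; 36 mm square beam at height 170 from x 89 to 169, collar to x 75. A steel stem with a flat level closed loop points out of it to -x. The loop gives about 1 mm per 2 N up or down, and nothing sideways. Over 10 N from the weight spoils the cell.
- loop_nominal (a point): Middle setting of the loop's front bar: 170 mm above the stand's origin. The bar (8 mm rod, 38 mm long along the stand's y; loop 38 mm deep, open inside) is truly at this height and y, but its stem is clamped at a reach that is not reported: the bar's axis lies up to 30 mm either way of this point along the stand's x and stays there. Find it by touch or sight.
- small_weight: The smaller hooked weight, 0.22 kg, 108 mm tall, disc 40 mm across, same shape; origin at the centre of its underside. On the same mat, about 130 mm away; to be left alone.
- knob_weight: Plain knobbed brass weight without a hook, 30 mm across, 42 mm tall, on the far edge of the mat; origin at the centre of its underside. To be left alone.
There are look-alikes about, which are no part of the job. What is shaped like the check_weight but turquoise or yellow is not meant.

How it is judged (in metres and radians):
On the way, in this order (a step that is already met when the one before it is completed fails the run):
1. the larger weight is lifted off the mat in the gripper (height (world z) of check_weight above 0.04 m and contact force between the fingers and check_weight above 1 N), for 0.2 s.
2. its gate is pressed open against the loop (value of joint gate above 0.25 rad and contact force between check_weight and load_stand above 1 N), for 0.05 s.
At the end, for the whole second after the job is handed in: The larger weight hangs on the loop: hook seat within 10 mm of height 170 mm, 47 mm (x) and 16 mm (y) of the stand's origin, gate shut (below 0.08 rad), stand loaded over 2 N, weight within 0.3 rad of upright, below 0.05 m/s and 0.6 rad/s (value of joint gate below 0.08 rad and contact force between check_weight and load_stand above 2 N and x of hook_seat in the frame of load_stand between -0.047 and 0.047 m and y of hook_seat in the frame of load_stand between -0.016 and 0.016 m and z of hook_seat in the frame of load_stand between 0.16 and 0.18 m and angle between check_weight's own z axis and vertical below 0.3 rad and linear speed of check_weight below 0.05 m/s and angular speed of check_weight below 0.6 rad/s); the robot touches nothing.
It fails at once if more than 10 N between the weight and the load cell stand (contact force between check_weight and load_stand above 10 N).
It fails at once if the robot pushes the stand with more than 25 N (contact force between any of the arm, the fingers and load_stand above 25 N).
It fails at once if the smaller weight is moved over 30 mm or tipped (distance of small_weight from where it was at the start of the episode above 0.03 m or angle between small_weight's own z axis and vertical above 0.5 rad).
It fails at once if the knobbed weight is moved over 30 mm or tipped (distance of knob_weight from where it was at the start of the episode above 0.03 m or angle between knob_weight's own z axis and vertical above 0.5 rad).
It also fails if it takes over 70 s, if anything falls off the work surface, if the arm or the gripper's body presses on something with over 40 N, if the wrist force passes 120 N, or if a joint passes its speed limit or range.

## Robot

A 6-joint arm with a two-finger parallel gripper is mounted at the origin on the work surface. World frame = base frame: x ahead of the robot, y to its left, z up, the work surface at z = 0. Lengths are in mm, angles in rad, forces in N, time in s.
With the tool pointing down it reaches from about 350 to 775 mm from the base axis. Payload 7.3 kg.
Tool frame: the origin (TCP) lies midway between the tips of the shut fingers; the grasp point (between the pads) lies 19 mm behind it; x points along the fingers, z is the direction in which the jaws open and shut, and the axes are right-handed (so a half turn about x gives the same grasp; the last joint's range is limited). The gripper opens to 92 mm and grips with 3 to 60 N. Pads are 19 mm wide; open, the fingers measure 130 mm over their backs; the gripper's body (75 mm by 190 mm) begins 47 mm behind the grasp point.
Start: joints at [-1.459, 0.342, 1.524, -0, 1.275, -0.146], TCP at [133.873, -507.664, 226.741] pointing down, gripper open.
Joint ranges: [-2.53, 2.53], [-0.77, 2.02], [0.04, 2.7], [-1, 4.14], [0.28, 2.66], [-3.11, 3.11]. Speed limits (rad/s): [2.57, 2.57, 3.14, 3.14, 3.14, 3.14].

## Interface

Orientations are given as [roll, pitch, yaw] about the fixed x, y, z axes, in that order (R = Rz(yaw) Ry(pitch) Rx(roll)).
In Python, from plant import monitor, optics, close_job gives the robot as it stands.
- The arm moves only by the tool send_rows, never from a script. Its argument "commands" is a list that holds one entry, the list of rows, each a list of 5 numbers: the shift along the tool's x, y, z in m, then the turn about the tool's x in degrees, then the finger opening in m, from 0 to 0.0918. A call has 1 to 10 rows; each row shifts and turns the pose as measured when the row begins, along the tool's axes as they then stand; what a row does not reach is not made up. A row lasts 1/12 s, in which the tool goes at most 41.7 mm and 7.16 degrees, less where a joint would pass 70% of its speed; a pose out of reach is approached as far as the arm can. A call with a gripper value outside its range is refused whole. The fingers move at their own pace and stop on an object; the grip force is fixed at half the most. Time passes only in rows, so rows that do not move let the fingers close. It gives the time, the measured TCP pose, the force and the opening at its end, in the units of the state.
- monitor.get_obs(): the state, without advancing time (a new reading comes with each control period).
- optics.capture(name): name is "side" or "top"; returns a dict with "color" (480x640x3 uint8, blue, green, red), "camera_matrix" (3x3 intrinsics, pixels), "k1" (the pictures are not rectified: a ray, as slopes to the right and down, at radius r is drawn at 1 + k1 r^2 times it, then the intrinsics apply), "camera_from_world" (4x4, takes a point from world to camera coordinates). Camera axes: x right, y down, z forward; pixel columns grow to the right and rows downward; lengths in mm; the calibration is good to about 2 mm. A picture is of the moment at which its call begins. There is no depth.
- close_job(): hands the job in, once; it reports no verdict.
The state is a dict: "time": time; "joint_positions": joint angles; "dq": joint speeds; "tau": joint torques, N m; "tool_pos": TCP position; "tcp_rot": TCP orientation; "contact_force": force on the tool from outside, world axes, zero at the start; "moment": the same for the moment, N m; "grip_width": finger opening in mm.
Only numpy, scipy, OpenCV 4.12 (cv2) and the standard library are available. Lean on these libraries where they do the work, as an engineer would, in place of code of your own. Each camera call takes 0.05 s, during which the arm holds its last target.

## Working session

There is one attempt and no reset: what is moved stays moved. The work goes in short steps, Python scripts to look and compute and a tool call to move; the robot and the scene stay as the last step left them, time stands still between calls to the robot, and variables do not carry over. Pictures are saved under pics/ and viewed, and the job is handed in when it is done.

Besides the shell and the picture viewer there is one more tool, called after ">>>" as name([rows], argument=value, ...), one row to a line, values as JSON. send_rows: Moves the arm, as the interface text tells. Its arguments: {"type":"object","properties":{"commands":{"type":"array","items":{"type":"array","items":{"type":"array","items":{"type":"number"}}}}},"required":["commands"]}

```bash
mkdir -p pics; ls
python3 - <<'E'
from plant import monitor, optics
import cv2
print(monitor.get_obs())
for n in("side","top"):
    d=optics.capture(n); cv2.imwrite(f"pics/{n}0.png",d["color"]); print(n,d["camera_matrix"],d["k1"],d["camera_from_world"])
E
```

```text
pics
{'time': 0.0, 'joint_positions': array([-1.45900410e+00,  3.42706323e-01,  1.52499527e+00,  2.32028409e-05,
        1.27536140e+00, -1.45976910e-01]), 'dq': array([-0.00055442,  0.00091929,  0.00016253,  0.00077855,  0.00160414,
       -0.00129401]), 'tau': array([-3.66559207e-04, -4.31246674e+01, -2.44221514e+01,  7.17030955e-02,
        5.60436992e-02, -9.59831391e-05]), 'tool_pos': array([ 133.83188594, -507.25759538,  226.0610464 ]), 'tcp_rot': array([2.98052678, 1.56932582, 1.66749282]), 'contact_force': array([-0.21548192,  0.968302  , -0.68161032]), 'moment': array([-0.06646761,  0.01187443, -0.02930519]), 'grip_width': 91.73334782321106}
side [[584.23446477   0.         321.85042716]
 [  0.         584.23446477 247.28711333]
 [  0.           0.           1.        ]] 0.05067724479483223 [[ 9.78794023e-01 -2.04606629e-01  9.91906639e-03 -5.84675256e+02]
 [-1.48360199e-01 -7.41447875e-01 -6.54403774e-01  5.64062541e+01]
 [ 1.41249821e-01  6.39054908e-01 -7.56080229e-01  1.08792044e+03]
 [ 0.00000000e+00  0.00000000e+00  0.00000000e+00  1.00000000e+00]]
top [[504.38250514   0.         318.64254049]
 [  0.         504.38250514 251.07305063]
 [  0.           0.           1.        ]] 0.015590866634216374 [[-9.53505934e-03 -9.99907004e-01 -9.75019636e-03 -1.37637754e+02]
 [-9.98975425e-01  9.95665874e-03 -4.41470956e-02  5.75699851e+02]
 [ 4.42400695e-02  9.31926137e-03 -9.98977461e-01  1.11085038e+03]
 [ 0.00000000e+00  0.00000000e+00  0.00000000e+00  1.00000000e+00]]
```

View pics/side0.png

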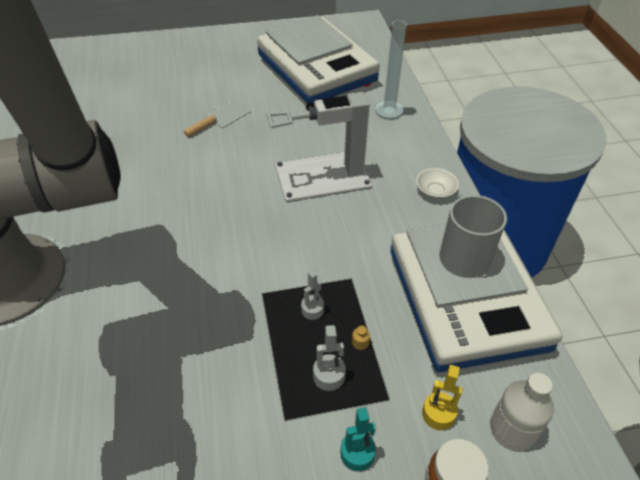

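View pics/top0.png

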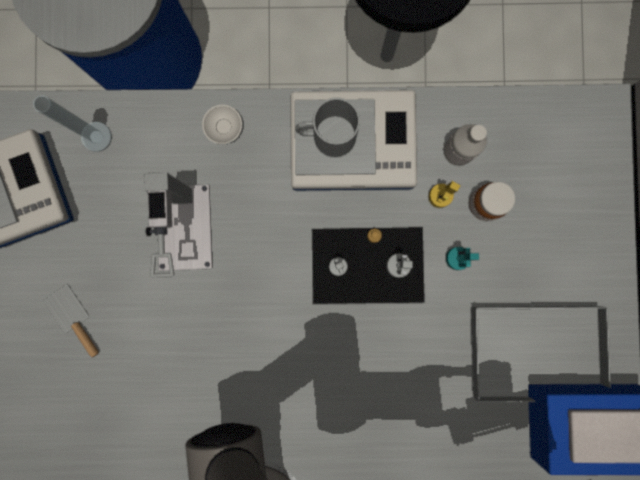

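Candidates for the larger weight:
- steel, side (329,372) / top (400,265)
- smaller steel, side (312,307) / top (338,267)
- turquoise, side (359,452) / top (461,257)
- yellow, side (442,405) / top (442,194)

By colour and size I choose the steel one at side (329,372). I'll check it in a close crop.

Run:
```python
import cv2,numpy as np
s=cv2.imread("pics/side0.png");t=cv2.imread("pics/top0.png")
a=cv2.resize(s[265:415,255:395],(560,600),interpolation=cv2.INTER_CUBIC)
cv2.imwrite("pics/c1.png",a)
b=cv2.resize(t[220:310,300:435],(780,520),interpolation=cv2.INTER_CUBIC)
cv2.imwrite("pics/c2.png",b)
b=cv2.resize(t[160:290,130:230],(460,598),interpolation=cv2.INTER_CUBIC)
cv2.imwrite("pics/c3.png",b)
b=cv2.resize(s[85:205,250:390],(700,600),interpolation=cv2.INTER_CUBIC)
cv2.imwrite("pics/c4.png",b)
```

```text
(no output)
```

View pics/c1.png

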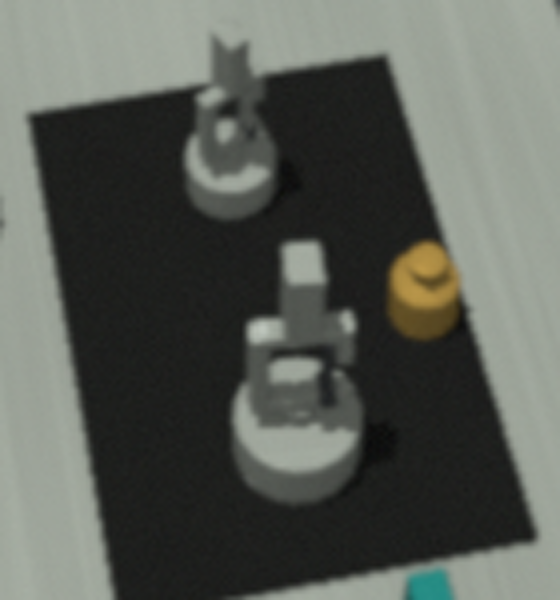

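View pics/c2.png

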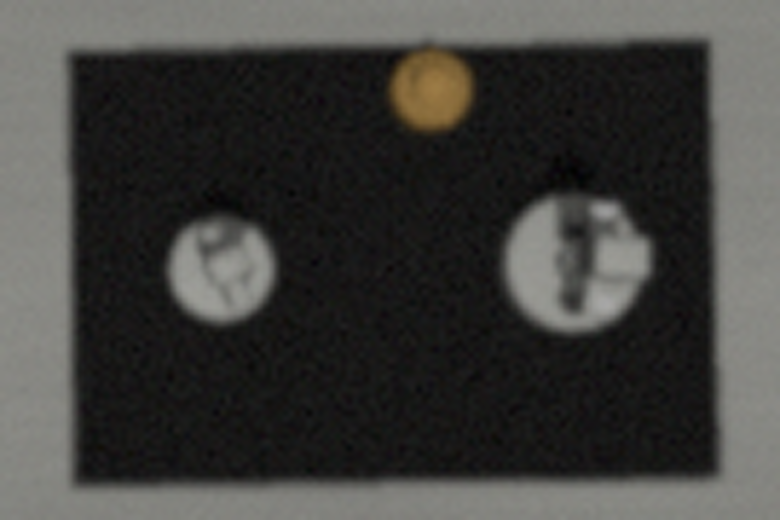

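View pics/c3.png

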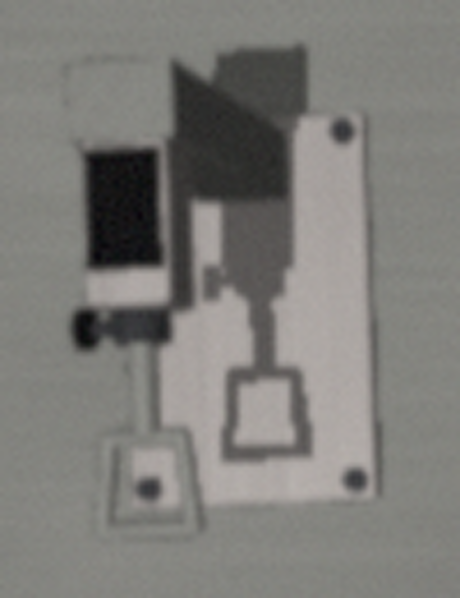

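View pics/c4.png

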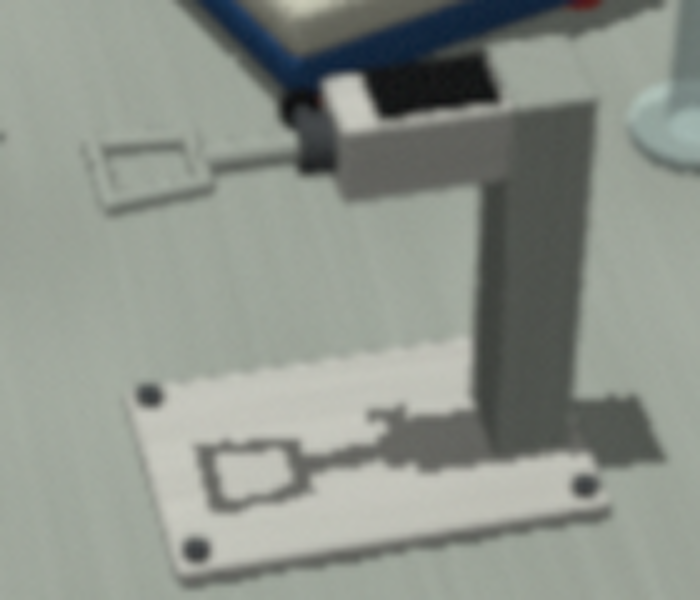

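```bash
cat > h.py <<'E'
import cv2,numpy as np
from plant import monitor,optics
from scipy.spatial.transform import Rotation as R
np.set_printoptions(precision=4,suppress=True)
def ray(d,uv):
    p=cv2.undistortPoints(np.array([[uv]],float),d["camera_matrix"],np.array([d["k1"],0,0,0]))[0,0]
    T=np.array(d["camera_from_world"]);Rm=T[:3,:3];c=-Rm.T@T[:3,3]
    v=Rm.T@np.array([p[0],p[1],1]);return c,v/np.linalg.norm(v)
def onz(d,uv,z):
    c,v=ray(d,uv);return c+v*(z-c[2])/v[2]
def tri(d1,uv1,d2,uv2):
    c1,v1=ray(d1,uv1);c2,v2=ray(d2,uv2)
    A=np.array([v1,-v2]).T;s=np.linalg.lstsq(A,c2-c1,rcond=None)[0]
    a=c1+s[0]*v1;b=c2+s[1]*v2;return (a+b)/2,np.linalg.norm(a-b)
def proj(d,P):
    T=np.array(d["camera_from_world"]);r=cv2.Rodrigues(T[:3,:3])[0]
    return cv2.projectPoints(np.array([P],float),r,T[:3,3],d["camera_matrix"],np.array([d["k1"],0,0,0]))[0][0,0]
def rot(): return R.from_euler('xyz',monitor.get_obs()["tcp_rot"]).as_matrix()
E
python3 - <<'E'
from h import *
import cv2
s=optics.capture("side");t=optics.capture("top")
def c1(u,v):return (255+(u+.5)/4-.5,265+(v+.5)/4-.5)
def c2(u,v):k=780/135;return (300+(u+.5)/k-.5,220+(v+.5)*90/520-.5)
def c3(u,v):return (130+(u+.5)/4.6-.5,160+(v+.5)/4.6-.5)
def c4(u,v):return (250+(u+.5)/5-.5,85+(v+.5)/5-.5)
# tool axes
print(rot())
# large disc
g=cv2.cvtColor(t["color"],cv2.COLOR_BGR2GRAY)
print("disc top", onz(t,c2(570,262),31))
print("disc edges", onz(t,c2(502,262),31), onz(t,c2(570,335),31), onz(t,c2(570,190),31))
# tab top in side: centre
print("tabtop side z141", onz(s,c1(304,258),141), "top", onz(t,c2(640,258),141))
# hook frame: spine top-left corner & nose top right, z=3+94
print("spine-left top", onz(s,c1(266,328),97),"nose right",onz(s,c1(348,318),97))
print("small", onz(t,c2(222,270),22), "knob",onz(t,c2(432,92),45))
# bar
L=onz(t,c3(97,531),174);Rr=onz(t,c3(200,531),174)
print("bar front edge corners",L,Rr,"inner",onz(t,c3(110,520),174),onz(t,c3(185,520),174))
print("side: left corner",onz(s,c4(88,145),170),"front right",onz(s,c4(108,210),170),"inner",onz(s,c4(103,150),170),onz(s,c4(120,192),170))
print("loop back",onz(t,c3(108,432),174),onz(t,c3(188,432),174),onz(s,c4(200,135),170),onz(s,c4(210,180),170))
# base plate corners
for n,p in dict(tr=(368,115),br=(378,497)).items(): print(n,onz(t,c3(*p),10))
for n,p in dict(fl=(182,575),fr=(608,510),bl=(128,388)).items(): print("side",n,onz(s,c4(*p),10))
for p in [(342,131),(355,479),(148,488)]: print("dots",onz(t,c3(*p),10))
for p in [(149,396),(196,549),(585,486)]: print("dots side",onz(s,c4(*p),10))
E
```

```text
[[-0.0001  0.967   0.2549]
 [ 0.0009  0.2549 -0.967 ]
 [-1.      0.0001 -0.0009]]
disc top [ 541.4933 -316.7967   31.    ]
disc edges [ 541.7387 -291.1682   31.    ] [ 513.9694 -316.3374   31.    ] [ 568.7015 -317.2474   31.    ]
tabtop side z141 [ 542.4947 -318.2114  141.    ] top [ 540.9458 -324.2847  141.    ]
spine-left top [ 528.7217 -318.1961   97.    ] nose right [ 560.148 -320.101   97.   ]
small [ 539.8551 -185.6762   22.    ] knob [ 605.3354 -264.2715   45.    ]
bar front edge corners [524.67   175.3977 174.    ] [524.2454 132.7701 174.    ] inner [529.1646 170.043  174.    ] [528.8553 138.9969 174.    ]
side: left corner [522.8676 173.4033 170.    ] front right [524.4071 131.6931 170.    ] inner [528.1299 169.1428 170.    ] [530.5883 141.7864 170.    ]
loop back [565.6305 171.0611 174.    ] [565.2999 137.8887 174.    ] [566.8528 171.5028 170.    ] [565.7792 142.6025 170.    ]
tr [726.2731 100.2287  10.    ]
br [539.7885  95.4354  10.    ]
side fl [540.4641  92.9079  10.    ]
side fr [724.6828  96.4138  10.    ]
side bl [536.5576 213.4195  10.    ]
dots [718.5449 112.9343  10.    ]
dots [548.6244 106.5975  10.    ]
dots [545.2573 207.0172  10.    ]
dots side [544.8048 206.3842  10.    ]
dots side [548.7891 107.0733  10.    ]
dots side [718.8616 112.8078  10.    ]
```

Run:
```python
import cv2
s=cv2.imread("pics/side0.png");t=cv2.imread("pics/top0.png")
a=cv2.resize(s[320:395,305:360],(440,600),interpolation=cv2.INTER_CUBIC)
b=cv2.resize(t[245:285,380:420],(600,600),interpolation=cv2.INTER_CUBIC)[:, :340]
cv2.imwrite("pics/d1.png",cv2.hconcat([a,b]))
```

```text
(no output)
```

View pics/d1.png

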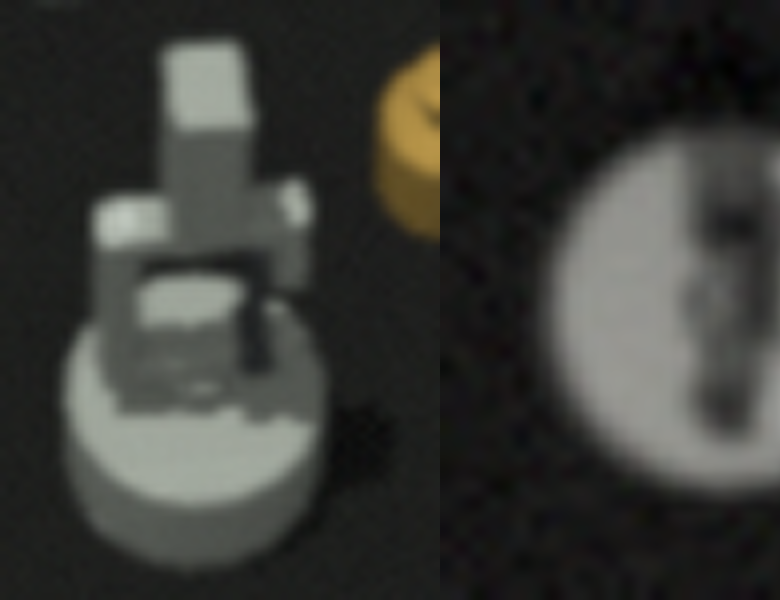

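The crop shows a steel body with a tall square tab. The spine is on the left at side px ≈(318,350), and the short nose with the dark gate is on the right at ≈(341,350). So hook +x points to world +x, and this is the weight we want.

Run:
```python
from h import *
s=optics.capture("side");t=optics.capture("top")
f=lambda u,v:(305+(u+.5)/8-.5,320+(v+.5)/8-.5)
def seg(a,b,z):
    A=onz(s,f(*a),z);B=onz(s,f(*b),z);d=B-A;print(A,B,np.linalg.norm(d),np.degrees(np.arctan2(d[1],d[0])))
seg((97,249),(308,230),97)
seg((174,129),(252,127),141)
seg((164,44),(240,42),141)
seg((164,44),(174,129),141);seg((240,42),(252,127),141)
# disc centre by contour in top
g=t["color"];hs=cv2.cvtColor(g,cv2.COLOR_BGR2GRAY)[240:290,375:425]
ctr=[onz(t,(u,v),31) for u,v in [(386.5,265)]]
for n,P in dict(tab=[541.5,-317,141],disc=[541.5,-317,31]).items():
    print(n,proj(s,P),proj(t,P))
```

```text
[ 520.7385 -323.7534   97.    ] [ 560.6226 -327.6447   97.    ] 40.073451733172774 -5.572459378830347
[ 533.9715 -327.9043  141.    ] [ 547.9109 -330.2918  141.    ] 14.14234446154378 -9.718842874995476
[ 535.9896 -309.7272  141.    ] [ 549.7693 -312.0672  141.    ] 13.976961282987139 -9.637668395727394
[ 535.9896 -309.7272  141.    ] [ 533.9715 -327.9043  141.    ] 18.28882118779259 -96.33511168070126
[ 549.7693 -312.0672  141.    ] [ 547.9109 -330.2918  141.    ] 18.31908448891999 -95.8223567839112
tab [329.7831 328.5498] [406.6316 263.9936]
disc [328.4073 366.3412] [398.3337 264.9287]
```

>>> send_rows([
  [[0,0,0,-6.9,0.06],[0,0,0,-6.9,0.06],[0,0,0,-6.9,0.06],[0,0,0,-6.9,0.06],[0,0,0,-6.9,0.06],[0,0,0,-6.9,0.06],[0,0,0,-6.9,0.06],[0,0,0,-6.9,0.06],[0,0,0,-6.9,0.06],[0,0,0,-6.9,0.06]],
])

```text
time: 1.13
tool_pos: [133.8, -506.9, 225.6]
tcp_rot: [1.711, 1.568, 1.644]
contact_force: [-0.3, -0.3, -0.6]
grip_width: 60.3
```

Run:
```python
from h import *
o=monitor.get_obs();m=rot();print(o["tool_pos"],np.degrees(np.arctan2(m[1,2],m[0,2])),m)
d=np.array([541.5,-319,180])-o["tool_pos"];print(m.T@d,o["joint_positions"],o["contact_force"],o["grip_width"],o["time"])
```

```text
[ 133.8203 -506.8836  225.5771] -3.817533123015085 [[-0.0002  0.0666  0.9978]
 [ 0.0026  0.9978 -0.0666]
 [-1.      0.0026 -0.0004]]
[ 45.995  214.4895 394.2828] [-1.459   0.3431  1.5258  0.0001  1.2754 -1.3924] [-0.3465 -0.345  -0.585 ] 60.284944652341906 1.1333
```

>>> send_rows([
  [[0,0.019,0.035,0.5,0.06],[0,0.019,0.035,0.5,0.06],[0,0.019,0.035,0.5,0.06],[0,0.019,0.035,0.5,0.06],[0,0.019,0.035,0,0.06],[0,0.019,0.035,0,0.06],[0,0.019,0.035,0,0.06],[0,0.019,0.035,0,0.06],[0,0.019,0.035,0,0.06],[0,0.019,0.035,0,0.06]],
])

```text
time: 1.97
tool_pos: [506.5, -345.8, 224.6]
tcp_rot: [-3.099, 1.568, 3.078]
contact_force: [0.3, -0.9, 0.8]
grip_width: 60.0
```

```bash
cat > st.py <<'E'
from h import *
import sys
o=monitor.get_obs();m=rot();t=np.array([float(a) for a in sys.argv[1:4]])
print("pos",o["tool_pos"],"yaw",np.degrees(np.arctan2(m[1,2],m[0,2])),"down",m[:,0]);print("to go",m.T@(t-o["tool_pos"]),"F",o["contact_force"],"M",o["moment"],o["grip_width"],o["time"])
E
python3 st.py 541.5 -319 155
```

```text
pos [ 506.4504 -345.7727  224.6476] yaw -6.077573167268439 down [-0.0025  0.0002 -1.    ]
to go [69.5624 30.3406 32.1955] F [ 0.2924 -0.856   0.8031] M [-0.1037 -0.0901  0.0424] 60.02051840078819 1.9667
```

>>> send_rows([
  [[0,0.015,0.016,0,0.06],[0,0.015,0.016,0,0.06],[0.02,0,0,0,0.06],[0.02,0,0,0,0.06],[0.02,0,0,0,0.06],[0.006,0,0,0,0.06],[0,0,0,0,0.06]],
])

```text
time: 2.55
tool_pos: [552.9, -310.3, 155.0]
tcp_rot: [0.607, 1.569, 0.513]
contact_force: [-0.0, -0.9, 0.2]
grip_width: 60.0
```

```bash
python3 st.py 541.5 -319 101
python3 - <<'E'
from h import *
s=optics.capture("side");t=optics.capture("top")
print(proj(s,monitor.get_obs()["tool_pos"]))
a=cv2.resize(s["color"][270:410,255:395],(600,600),interpolation=cv2.INTER_CUBIC)
cv2.imwrite("pics/e1.png",a);cv2.imwrite("pics/e2.png",cv2.resize(t["color"][190:310,340:460],(600,600),interpolation=cv2.INTER_CUBIC))
E
```

```text
pos [ 552.9258 -310.3022  155.028 ] yaw -5.341196486740622 down [ 0.0013  0.0007 -1.    ]
to go [ 54.0069  -9.769  -10.632 ] F [-0.0311 -0.9274  0.2296] M [-0.0194 -0.0756 -0.0069] 60.01765466987721 2.55
[337.0497 317.7884]
```

View pics/e1.png

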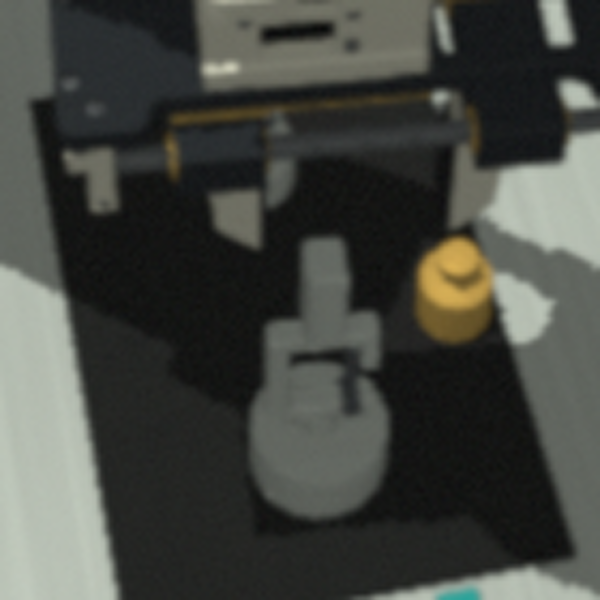

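The jaws sit behind and right of the tab (it is at crop (325,260)), which agrees with the state reading. I'll correct that, then go down.

>>> send_rows([
  [[0,-0.0098,-0.0106,0.6,0.06],[0,0,0,0,0.06],[0,0,0,0,0.06]],
])

```text
time: 2.9
tool_pos: [541.7, -322.0, 160.1]
tcp_rot: [-0.404, 1.562, -0.51]
contact_force: [1.0, -0.1, -0.8]
grip_width: 59.9
```

```bash
python3 st.py 541.5 -319 101
```

```text
pos [ 541.6579 -322.0227  160.1084] yaw -6.067219938384856 down [ 0.0072 -0.0041 -1.    ]
to go [59.093   3.182  -0.9276] F [ 0.9662 -0.0685 -0.7972] M [-0.0057 -0.085  -0.0459] 59.9232907879434 2.9
```

>>> send_rows([
  [[0.0,0.003,0,0,0.06],[0,0,0,0,0.06]],
])

```text
time: 3.07
tool_pos: [541.9, -320.1, 161.9]
tcp_rot: [-0.436, 1.56, -0.543]
contact_force: [0.0, 0.3, -0.5]
grip_width: 60.5
```

```bash
python3 st.py 541.5 -319 101
```

```text
pos [ 541.905  -320.1362  161.9193] yaw -6.178040432312336 down [ 0.0096 -0.0058 -0.9999]
to go [60.9049  1.3755 -1.147 ] F [ 0.0327  0.2666 -0.4761] M [-0.0502 -0.0773 -0.0521] 60.463663020649136 3.0667
```

>>> send_rows([
  [[0,0,0,0,0.06],[0,0,0,0,0.06],[0,0,0,0,0.06]],
])

```text
time: 3.32
tool_pos: [542.3, -320.1, 163.0]
tcp_rot: [-0.447, 1.558, -0.555]
contact_force: [-0.7, 0.8, 0.6]
grip_width: 59.6
```

```bash
python3 st.py 541.5 -319 101
```

```text
pos [ 542.3025 -320.105   163.0322] yaw -6.16459774957731 down [ 0.0112 -0.0069 -0.9999]
to go [62.0103  1.3642 -1.6504] F [-0.6503  0.8174  0.5763] M [ 0.0042 -0.1302 -0.036 ] 59.611084709551456 3.3167
```

>>> send_rows([
  [[0.012,0.0005,-0.0005,0,0.06],[0.012,0.0005,-0.0005,0,0.06],[0.012,0,0,0,0.06],[0.008,0,0,0,0.06],[0.004,0,0,0,0.06],[0.001,0,0,0,0.06],[0,0,0,0,0.06]],
])

```text
time: 3.9
tool_pos: [543.3, -319.1, 113.0]
tcp_rot: [-0.454, 1.555, -0.56]
contact_force: [-0.5, -0.5, -0.5]
grip_width: 60.1
```

```bash
python3 st.py 541.5 -319 101
```

```text
pos [ 543.3476 -319.107   112.9689] yaw -6.082157951334309 down [ 0.0132 -0.0083 -0.9999]
to go [11.9422 -0.0079 -2.0157] F [-0.4888 -0.4725 -0.4782] M [-0.0421 -0.0753  0.    ] 60.11590457902207 3.9
```

>>> send_rows([
  [[0.006,0,-0.001,0,0.06],[0.005,0,-0.001,0,0.06],[0,0,0,0,0.06],[0,0,0,0,0.06]],
])

```text
time: 4.23
tool_pos: [542.0, -319.5, 102.3]
tcp_rot: [-0.467, 1.553, -0.573]
contact_force: [0.5, -0.7, -0.2]
grip_width: 60.1
```

```bash
python3 st.py 541.5 -319 101;  python3 - <<'E'
from h import *
s=optics.capture("side")
cv2.imwrite("pics/f1.png",cv2.resize(s["color"][290:410,265:385],(600,600),interpolation=cv2.INTER_CUBIC))
E
```

```text
pos [ 542.0172 -319.4566  102.2993] yaw -6.074494612473187 down [ 0.0151 -0.0098 -0.9998]
to go [ 1.2868  0.4098 -0.5834] F [ 0.5261 -0.6872 -0.2082] M [-0.0266 -0.1209  0.0146] 60.14726182691084 4.2333
```

View pics/f1.png

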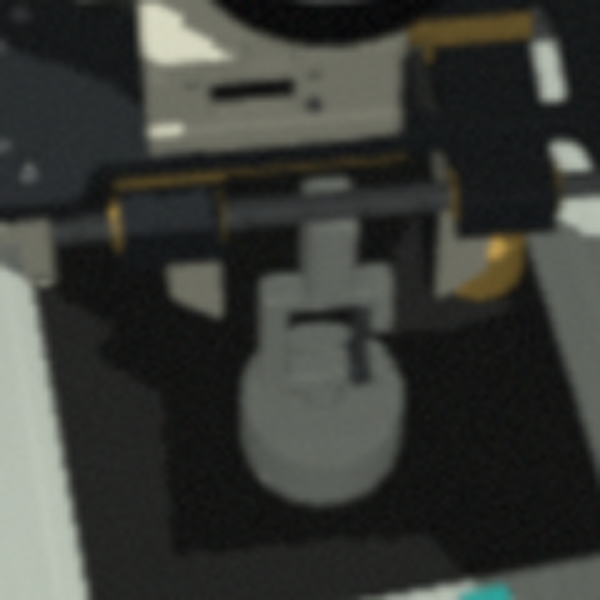

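The fingers straddle the tab (tips at crop (200,310) and (435,295), tab at ~(330,280)), so I'll close.

>>> send_rows([
  [[0,0,0,0,0.03],[0,0,0,0,0.02],[0,0,0,0,0.005],[0,0,0,0,0.005],[0,0,0,0,0.005],[0,0,0,0,0.005],[0,0,0,0,0.005]],
])

```text
time: 4.87
tool_pos: [542.5, -319.8, 103.5]
tcp_rot: [-0.475, 1.551, -0.581]
contact_force: [-0.4, 0.4, -0.5]
grip_width: 18.2
```

```bash
python3 st.py 541.5 -319 101
```

```text
pos [ 542.4774 -319.8333  103.4672] yaw -6.073503367380769 down [ 0.0167 -0.0109 -0.9998]
to go [ 2.4413  0.7475 -1.1037] F [-0.4268  0.3764 -0.5469] M [ 0.0209 -0.0654 -0.0419] 18.210586068235894 4.8667
```

>>> send_rows([
  [[0.002,0,0,0,0.005],[0,0,0,0,0.005],[0,0,0,0,0.005],[0,0,0,0,0.005]],
])

```text
time: 5.2
tool_pos: [542.1, -320.1, 103.3]
tcp_rot: [-0.535, 1.551, -0.641]
contact_force: [0.3, 1.2, 1.1]
grip_width: 14.0
```

```bash
python3 st.py 541.5 -319 101
```

```text
pos [ 542.0553 -320.0901  103.3375] yaw -6.035692285169154 down [ 0.0162 -0.0121 -0.9998]
to go [ 2.3148  1.0496 -0.7073] F [0.3333 1.1846 1.0879] M [0.0398 0.068  0.0335] 14.004808876223795 5.2
```

>>> send_rows([
  [[-0.01,0,0,0,0.005],[-0.02,0,0,0,0.005],[-0.025,0,0,0,0.005],[-0.025,0,0,0,0.005],[-0.025,0,0,0,0.005],[-0.015,0,0,0,0.005],[-0.005,0,0,0,0.005],[0,0,0,0,0.005],[0,0,0,0,0.005],[0,0,0,0,0.005]],
])

```text
time: 6.03
tool_pos: [536.5, -314.9, 225.7]
tcp_rot: [1.49, 1.569, 1.384]
contact_force: [-0.3, 0.3, -5.4]
grip_width: 13.9
```

```bash
python3 st.py 470 -319 230
```

```text
pos [ 536.4958 -314.9387  225.7454] yaw -6.057425805680196 down [ 0.0004  0.0022 -1.    ]
to go [ -4.2914 -11.046  -65.6952] F [-0.3185  0.2776 -5.4145] M [-0.057  -0.1385  0.0815] 13.90128480795966 6.0333
```

>>> send_rows([
  [[-0.008,0,-0.015,0,0.005],[-0.008,0.01,-0.025,0,0.005],[0,0.02,-0.02,-1,0.005],[0,0.03,0,-1,0.005],[0,0.03,0,-1,0.005],[0,0.03,0,-1,0.005],[0,0.03,0,-1,0.005],[0,0.03,0,-1,0.005],[0,0.03,0,-1,0.005],[0,0.03,0,0,0.005]],
])

```text
time: 6.87
tool_pos: [478.3, -62.9, 228.2]
tcp_rot: [2.59, 1.544, 2.601]
contact_force: [1.1, 0.2, -5.2]
grip_width: 14.1
```

```bash
python3 st.py 480 154 235
```

```text
pos [478.3471 -62.8973 228.221 ] yaw 0.680274535598994 down [-0.0226  0.0136 -0.9997]
to go [ -3.8697 216.9368   4.0746] F [ 1.0883  0.2242 -5.214 ] M [-0.0484 -0.2028 -0.0002] 14.122945959278086 6.8667
```

>>> send_rows([
  [[-0.004,0.03,0,-0.3,0.005],[0,0.03,0,-0.3,0.005],[0,0.03,0,-0.3,0.005],[0,0.03,0,0,0.005],[0,0.025,0,0,0.005],[0,0.02,0,0,0.005],[0,0.012,0,0,0.005],[0,0.006,0,0,0.005],[0,0,0,0,0.005],[0,0,0,0,0.005]],
])

```text
time: 7.7
tool_pos: [465.5, 135.1, 224.0]
tcp_rot: [2.768, 1.523, 2.803]
contact_force: [0.5, -0.4, -5.9]
grip_width: 13.9
```

```bash
python3 st.py 480 154 230
```

```text
pos [465.495  135.1222 224.0205] yaw 2.0437439921826397 down [-0.0447  0.0157 -0.9989]
to go [-6.3237 18.4607 14.8907] F [ 0.536  -0.4281 -5.8633] M [-0.0605 -0.1802  0.013 ] 13.921756013854337 7.7
```

>>> send_rows([
  [[0,0.009,0.008,0,0.005],[0,0.009,0.008,0,0.005],[0,0,0,0,0.005]],
])

```text
time: 7.95
tool_pos: [482.3, 152.5, 222.8]
tcp_rot: [2.79, 1.523, 2.822]
contact_force: [0.7, -0.6, -5.0]
grip_width: 14.0
```

```bash
python3 st.py 480 154 230
```

```text
pos [482.3154 152.5405 222.8295] yaw 1.828073417453592 down [-0.0455  0.0151 -0.9988]
to go [-7.0348  1.6492 -2.5882] F [ 0.702  -0.5929 -5.0317] M [-0.2848 -0.3134 -0.0419] 14.035124933768651 7.95
```

>>> send_rows([
  [[0,0,0,0,0.005],[0,0,0,0,0.005],[0,0,0,0,0.005]],
])

```text
time: 8.2
tool_pos: [483.4, 151.9, 222.2]
tcp_rot: [2.808, 1.522, 2.839]
contact_force: [0.4, -0.3, -6.1]
grip_width: 14.1
```

```bash
python3 st.py 480 154 230
```

```text
pos [483.3975 151.8747 222.2376] yaw 1.7715139612919115 down [-0.0462  0.0144 -0.9988]
to go [-7.5657  2.3495 -3.6815] F [ 0.3971 -0.2802 -6.102 ] M [-0.0624 -0.2346 -0.0398] 14.07153452232164 8.2
```

>>> send_rows([
  [[-0.008,0,-0.006,0,0.005],[-0.008,0,-0.006,0,0.005],[-0.008,0,-0.006,0,0.005],[-0.008,0,-0.006,0,0.005],[-0.008,0,-0.006,0,0.005],[-0.008,0,-0.006,0,0.005],[0,0,0,0,0.005]],
])

```text
time: 8.78
tool_pos: [445.3, 149.0, 278.7]
tcp_rot: [2.795, 1.524, 2.825]
contact_force: [0.2, -0.3, -5.4]
grip_width: 14.2
```

```bash
python3 st.py 480 154 230
```

```text
pos [445.3183 149.0271 278.7446] yaw 1.7089132026376623 down [-0.0444  0.0145 -0.9989]
to go [47.2239  3.1875 36.9233] F [ 0.2219 -0.2796 -5.3782] M [-0.1015 -0.0989 -0.0027] 14.233160220316547 8.7833
```

>>> send_rows([
  [[0.025,0,0.01,0,0.005],[0.025,0,0.01,0,0.005],[0,0,0,0,0.005]],
])

```text
time: 9.03
tool_pos: [464.5, 150.9, 230.6]
tcp_rot: [2.681, 1.533, 2.711]
contact_force: [-0.1, -0.8, -6.1]
grip_width: 13.7
```

```bash
python3 st.py 480 154 230
```

```text
pos [464.5117 150.8544 230.6073] yaw 1.749820937780532 down [-0.0347  0.0159 -0.9993]
to go [ 0.1197  2.6695 15.5888] F [-0.0545 -0.7897 -6.1015] M [-0.0363 -0.2777 -0.0597] 13.664979067423909 9.0333
```

>>> send_rows([
  [[-0.01,0,0,0,0.005],[-0.01,0,0,0,0.005],[-0.01,0,0,0,0.005],[-0.01,0,0,0,0.005],[-0.01,0,0,0,0.005],[-0.01,0,0,0,0.005],[0,0,0,0,0.005],[0.035,0,0,0,0.005],[0.035,0,0,0,0.005],[0,0,0,0,0.005]],
])

```text
time: 9.87
tool_pos: [465.3, 151.5, 237.4]
tcp_rot: [2.363, 1.544, 2.394]
contact_force: [-2.0, 0.1, -6.9]
grip_width: 13.8
```

```bash
python3 st.py 480 154 230
```

```text
pos [465.3407 151.536  237.3705] yaw 1.7803452557392383 down [-0.0196  0.0182 -0.9996]
to go [ 7.125   1.8737 14.8665] F [-2.0061  0.1164 -6.8867] M [-0.1266 -0.0025  0.0426] 13.848477748857318 9.8667
```

>>> send_rows([
  [[-0.01,0,0,0,0.005],[-0.01,0,0,0,0.005],[-0.01,0,0,0,0.005],[-0.01,0,0,0,0.005],[-0.01,0,0,0,0.005],[-0.01,0,0,0,0.005],[0,0,0,0,0.005],[0.035,0,0,0,0.005],[0.035,0,0,0,0.005],[0,0,0,0,0.005]],
])

```text
time: 10.7
tool_pos: [470.7, 152.5, 254.8]
tcp_rot: [1.231, 1.548, 1.263]
contact_force: [0.1, 0.8, -6.2]
grip_width: 13.8
```

```bash
python3 st.py 480 154 230
```

```text
pos [470.736  152.5059 254.8328] yaw 1.802833167496292 down [ 0.007   0.0221 -0.9997]
to go [24.9245  0.6559  9.1139] F [ 0.0934  0.8495 -6.2113] M [-0.0969  0.0375 -0.0216] 13.770808100581425 10.7
```

>>> send_rows([
  [[0.008,0,0,0,0.005],[0.008,0,0,0,0.005],[0.008,0,0,0,0.005],[0.008,0,0,0,0.005],[0.006,0,0,0,0.005],[0,0,0,0,0.005],[0,0,0,0,0.005]],
])

```text
time: 11.28
tool_pos: [474.1, 153.9, 221.1]
tcp_rot: [0.963, 1.543, 0.995]
contact_force: [0.3, -0.5, -5.2]
grip_width: 14.1
```

```bash
python3 st.py 480 154 209.3
python3 - <<'E'
from h import *
s=optics.capture("side");t=optics.capture("top")
cv2.imwrite("pics/g1.png",cv2.resize(s["color"][60:200,210:370],(800,700),interpolation=cv2.INTER_CUBIC)[:600])
cv2.imwrite("pics/g2.png",cv2.resize(t["color"][160:310,110:260],(600,600),interpolation=cv2.INTER_CUBIC))
E
```

```text
pos [474.0694 153.8794 221.1221] yaw 1.8093760209186243 down [ 0.0152  0.0235 -0.9996]
to go [11.9106 -0.3402  5.742 ] F [ 0.2913 -0.5354 -5.1515] M [-0.102  -0.1031 -0.0259] 14.149468170000532 11.2833
```

View pics/g1.png

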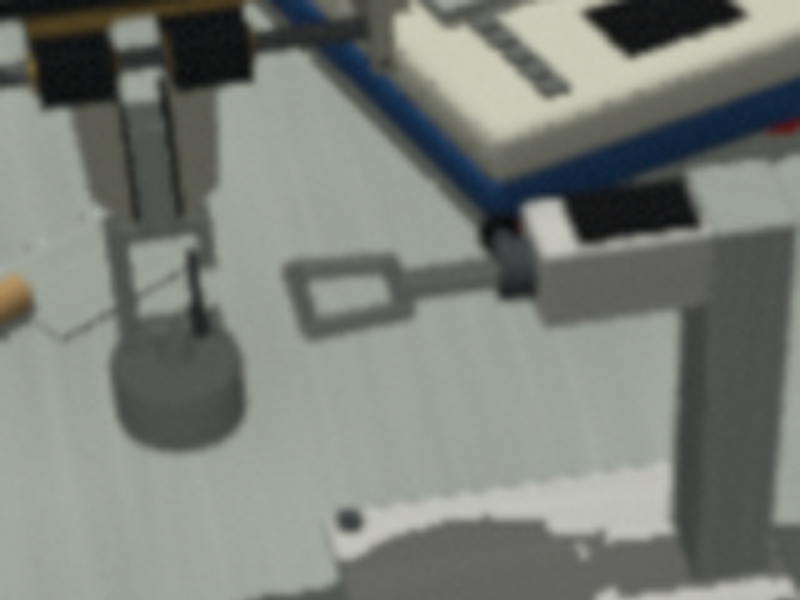

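View pics/g2.png

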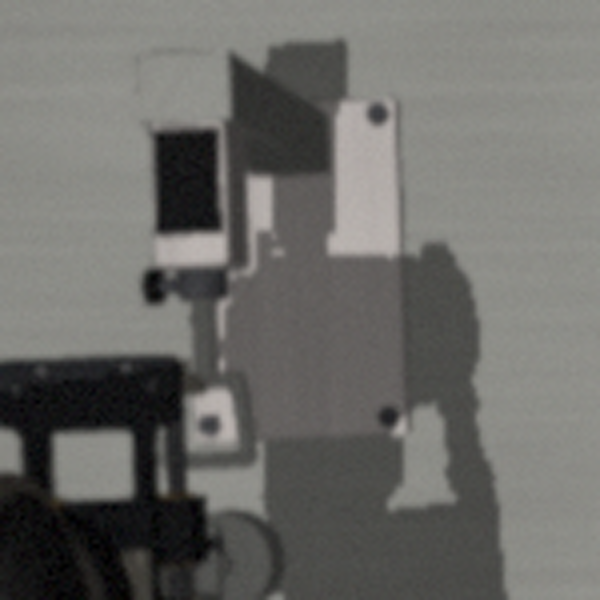

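Run:
```python
from h import *
s=optics.capture("side");t=optics.capture("top")
f=lambda u,v:(210+(u+.5)/5-.5,60+(v+.5)/5-.5)
for n,p in dict(outBL=(284,265),outFL=(304,338),outFR=(411,315),inFL=(319,321),inBL=(306,278),inFR=(388,302),inBR=(385,276)).items(): print(n,onz(s,f(*p),170))
o=monitor.get_obs();u=o["tool_pos"][2]-100.3;print("under",u)
for n,p,z in [("disc bottomL",(120,425),0),("spine top front-left",(108,228),94),("frame top front-right(nose)",(212,222),94),("nose low",(212,265),69),("disc top left",(112,365),28),("disc right",(244,365),28)]: print(n,onz(s,f(*p),u+z))
m=rot();ax=o["tool_pos"]
print("pred proj of front topleft, topright:")
ux=np.array([np.cos(.0316),np.sin(.0316),0]);uy=np.array([-ux[1],ux[0],0])
for hx,hz in [(-20,94),(20,94),(20,69),(-20,46),(-26,28),(26,28)]:
    P=np.array([ax[0],ax[1],u+hz])+ux*hx-uy*5*(hz>28)
    q=proj(s,P);print(hx,hz,((q[0]-210+.5)*5-.5,(q[1]-60+.5)*5-.5))
```

```text
outBL [521.8029 176.8711 170.    ]
outFL [522.6376 130.1671 170.    ]
outFR [565.0841 136.3921 170.    ]
inFL [529.8343 139.4118 170.    ]
inBL [528.9893 167.0316 170.    ]
inFR [557.7654 146.0629 170.    ]
inBR [559.3702 162.4907 170.    ]
under 121.1607963285925
disc bottomL [449.9006 152.7622 121.1608]
spine top front-left [455.1271 149.5453 215.1608]
frame top front-right(nose) [493.268  146.116  215.1608]
nose low [492.2824 154.4312 190.1608]
disc top left [449.9792 154.6095 149.1608]
disc right [500.1418 144.9995 149.1608]
pred proj of front topleft, topright:
-20 94 (np.float64(106.2797465295348), np.float64(230.31069013963628))
20 94 (np.float64(213.66291705782214), np.float64(216.3061186900789))
20 69 (np.float64(219.09153936417408), np.float64(272.16129461094977))
-20 46 (np.float64(120.15840305020245), np.float64(336.013432997323))
-26 28 (np.float64(107.83019869168652), np.float64(368.028360429995))
26 28 (np.float64(240.67944062929865), np.float64(349.6324425711792))
```

Run:
```python
from h import *
s=optics.capture("side")
cv2.imwrite("pics/g3.png",cv2.resize(s["color"][90:155,225:300],(690,598),interpolation=cv2.INTER_CUBIC))
```

View pics/g3.png

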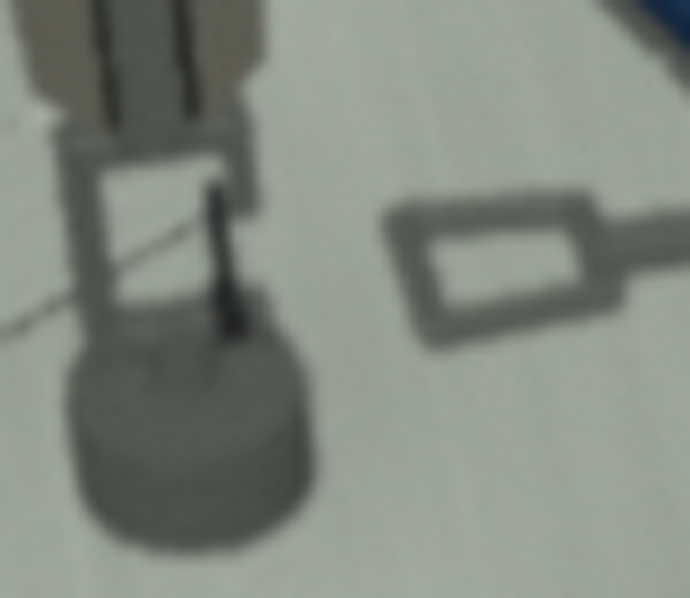

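>>> send_rows([
  [[0.004,-0.0005,0.004,0,0.005],[0.004,0,0.004,0,0.005],[0.003,0,0.004,0,0.005],[0,0,0.002,0,0.005],[0,0,0,0,0.005],[0,0,0,0,0.005]],
])

```text
time: 12.03
tool_pos: [490.5, 154.1, 209.7]
tcp_rot: [0.919, 1.542, 0.951]
contact_force: [-0.8, 0.4, -5.1]
grip_width: 14.1
```

```bash
python3 st.py 495 152.6 210
```

```text
pos [490.5001 154.0528 209.7344] yaw 1.7980223805096527 down [ 0.0169  0.0236 -0.9996]
to go [-0.224  -1.5885  4.4561] F [-0.8147  0.4489 -5.1246] M [-0.0695 -0.0136 -0.0443] 14.053600607347459 12.0333
```

>>> send_rows([
  [[-0.0005,-0.001,0.004,0,0.005],[0,0,0.003,0,0.005],[0,0,0,0,0.005],[0,0,0,0,0.005]],
])

```text
time: 12.37
tool_pos: [498.4, 153.2, 210.5]
tcp_rot: [0.918, 1.542, 0.949]
contact_force: [-0.2, 0.4, -4.8]
grip_width: 13.8
```

```bash
python3 st.py 508 152.6 210;python3 - <<'E'
from h import *
s=optics.capture("side")
cv2.imwrite("pics/g4.png",cv2.resize(s["color"][90:155,225:300],(690,598),interpolation=cv2.INTER_CUBIC))
E
```

```text
pos [498.3851 153.1874 210.4596] yaw 1.798482184343835 down [ 0.0169  0.0236 -0.9996]
to go [ 0.6082 -0.9032  9.5821] F [-0.1601  0.4381 -4.812 ] M [-0.0603  0.0074 -0.004 ] 13.774552637005263 12.3667
```

View pics/g4.png

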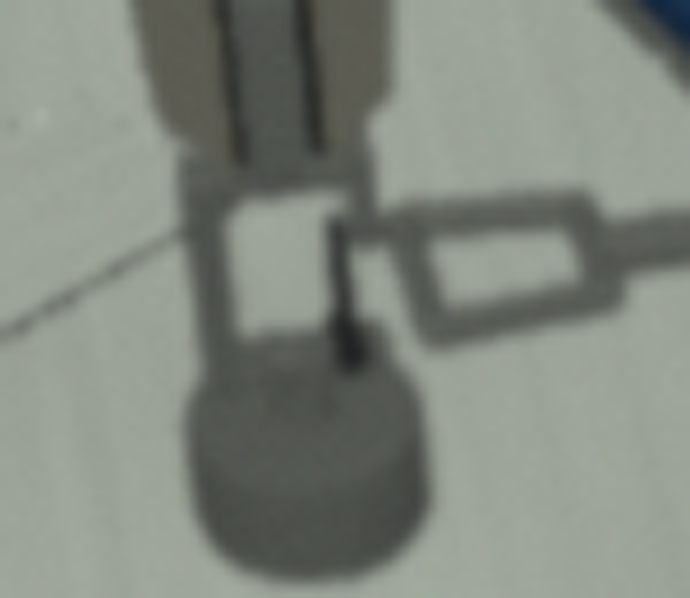

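>>> send_rows([
  [[0,0,0.003,0,0.005],[0,0,0.003,0,0.005],[0,0,0.001,0,0.005],[0,0,0,0,0.005]],
])

```text
time: 12.75
tool_pos: [506.0, 153.5, 210.8]
tcp_rot: [0.907, 1.541, 0.938]
contact_force: [0.0, -0.3, -5.2]
grip_width: 13.9
```

```bash
python3 st.py 518.5 152.6 210
```

```text
pos [505.971  153.5135 210.8423] yaw 1.8074837169387497 down [ 0.0174  0.0237 -0.9996]
to go [ 1.038  -1.3327 12.4767] F [ 0.0485 -0.3465 -5.1537] M [-0.0479 -0.1324 -0.0109] 13.90750095468379 12.75
```

>>> send_rows([
  [[0.0005,0,0.002,0,0.005],[0,0,0,0,0.005]],
])

```text
time: 12.92
tool_pos: [508.0, 153.6, 210.2]
tcp_rot: [0.924, 1.542, 0.956]
contact_force: [-0.4, 1.1, -6.2]
grip_width: 14.1
```

>>> send_rows([
  [[0,0,0.001,0,0.005],[0,0,0,0,0.005]],
])

```text
time: 13.08
tool_pos: [508.2, 153.6, 209.9]
tcp_rot: [0.987, 1.543, 1.019]
contact_force: [-0.2, 0.9, -4.6]
grip_width: 13.8
```

>>> send_rows([
  [[0,0,0.001,0,0.005],[0,0,0,0,0.005]],
])

```text
time: 13.25
tool_pos: [508.4, 153.6, 209.6]
tcp_rot: [1.056, 1.544, 1.088]
contact_force: [-0.5, -0.7, -5.0]
grip_width: 13.9
```

>>> send_rows([
  [[0,0,0.002,0,0.005]],
])

```text
time: 13.33
tool_pos: [509.6, 153.7, 209.5]
tcp_rot: [1.116, 1.545, 1.148]
contact_force: [-4.6, -0.5, -4.3]
grip_width: 14.0
```

>>> send_rows([
  [[0,0,0.002,0,0.005]],
])

```text
time: 13.42
tool_pos: [510.8, 153.7, 209.3]
tcp_rot: [1.195, 1.546, 1.227]
contact_force: [-4.7, -0.0, -5.1]
grip_width: 13.7
```

>>> send_rows([
  [[0,0,0.002,0,0.005]],
])

```text
time: 13.5
tool_pos: [512.1, 153.8, 209.0]
tcp_rot: [1.285, 1.547, 1.317]
contact_force: [-4.7, 0.1, -4.4]
grip_width: 13.7
```

>>> send_rows([
  [[-0.0005,0,0.002,0,0.005],[-0.0005,0,0.002,0,0.005]],
])

```text
time: 13.67
tool_pos: [514.1, 153.8, 209.3]
tcp_rot: [1.549, 1.549, 1.582]
contact_force: [-7.6, 0.2, -3.6]
grip_width: 14.1
```

>>> send_rows([
  [[-0.0005,0,0.002,0,0.005]],
])

```text
time: 13.75
tool_pos: [514.9, 153.9, 209.4]
tcp_rot: [1.717, 1.549, 1.75]
contact_force: [-8.1, 0.2, -4.0]
grip_width: 13.7
```

>>> send_rows([
  [[-0.0005,0,0.002,0,0.005]],
])

```text
time: 13.83
tool_pos: [515.5, 153.9, 209.4]
tcp_rot: [1.898, 1.548, 1.931]
contact_force: [-7.6, -0.1, -3.8]
grip_width: 13.9
```

```bash
python3 st.py 518.5 152.6 210;python3 - <<'E'
from h import *
s=optics.capture("side")
cv2.imwrite("pics/g5.png",cv2.resize(s["color"][90:155,225:300],(690,598),interpolation=cv2.INTER_CUBIC))
print(monitor.get_obs()["contact_force"])
E
```

```text
pos [515.5232 153.8803 209.4239] yaw 1.8900569890420231 down [-0.0081  0.0215 -0.9997]
to go [-0.6276 -1.3644  2.9286] F [-7.6475 -0.1474 -3.7869] M [-0.1326  1.4605  0.0269] 13.879788210168359 13.8333
[-6.8722 -0.4994 -3.8965]
```

View pics/g5.png

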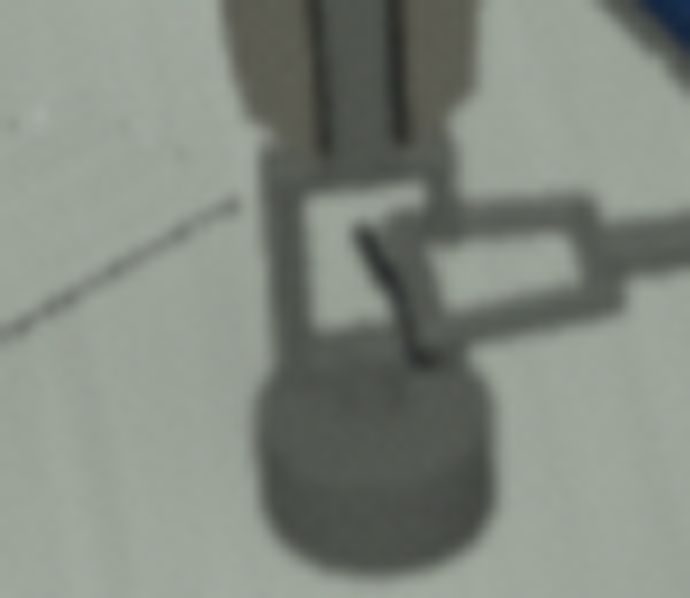

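>>> send_rows([
  [[0.0008,0,0.0022,0,0.005]],
])

```text
time: 13.97
tool_pos: [516.5, 154.0, 208.3]
tcp_rot: [2.045, 1.546, 2.078]
contact_force: [-6.8, 1.0, -3.4]
grip_width: 13.6
```

>>> send_rows([
  [[0.0006,0,0.0022,0,0.005]],
])

```text
time: 14.05
tool_pos: [517.5, 154.1, 207.2]
tcp_rot: [2.177, 1.545, 2.21]
contact_force: [-7.5, -0.5, -4.1]
grip_width: 14.1
```

>>> send_rows([
  [[0,0,0.0022,0,0.005]],
])

```text
time: 14.13
tool_pos: [518.5, 154.1, 206.6]
tcp_rot: [2.289, 1.543, 2.323]
contact_force: [-6.0, -0.8, -3.8]
grip_width: 13.9
```

```bash
python3 st.py 518.5 152.6 210;python3 - <<'E'
from h import *
s=optics.capture("side")
cv2.imwrite("pics/g6.png",cv2.resize(s["color"][90:155,225:300],(690,598),interpolation=cv2.INTER_CUBIC))
print(monitor.get_obs()["contact_force"])
E
```

```text
pos [518.4789 154.0909 206.5653] yaw 1.9268513069593143 down [-0.0193  0.0206 -0.9996]
to go [-3.4645 -1.4174 -0.0929] F [-6.0038 -0.8488 -3.8344] M [-0.1254  1.2434  0.0714] 13.918404258698088 14.1333
[-5.0756 -0.3482 -4.8436]
```

View pics/g6.png

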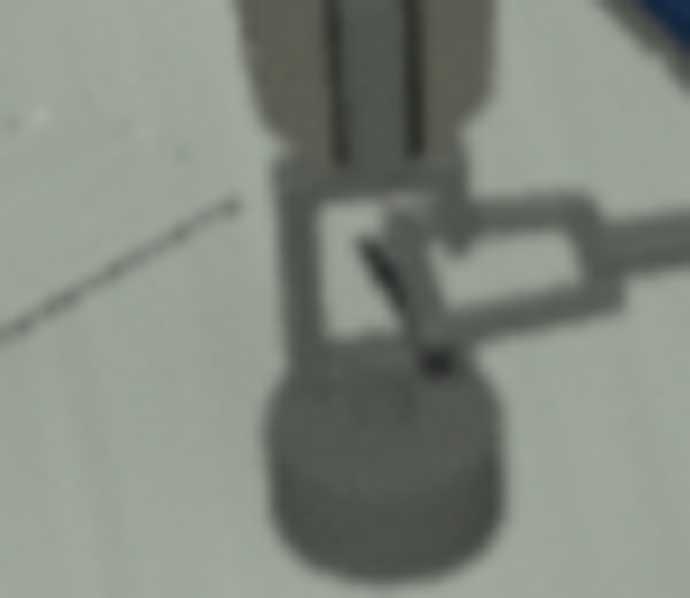

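>>> send_rows([
  [[0.002,0,0.0016,0,0.005],[0.002,0,0.0014,0,0.005]],
])

```text
time: 14.35
tool_pos: [520.3, 154.4, 201.9]
tcp_rot: [2.397, 1.54, 2.43]
contact_force: [-4.8, 0.9, -5.5]
grip_width: 13.8
```

>>> send_rows([
  [[0.002,0,0.0012,0,0.005],[0.002,0,0.0012,0,0.005]],
])

```text
time: 14.52
tool_pos: [522.2, 154.5, 197.3]
tcp_rot: [2.438, 1.538, 2.472]
contact_force: [-4.6, -0.1, -5.2]
grip_width: 14.1
```

```bash
python3 st.py 519.5 153 188.3
```

```text
pos [522.1917 154.5399 197.2799] yaw 1.9502802055368316 down [-0.0255  0.0202 -0.9995]
to go [ 9.0127 -1.6378 -2.5186] F [-4.6395 -0.0867 -5.1929] M [-0.1037  0.7033  0.062 ] 14.134487578476657 14.5167
```

>>> send_rows([
  [[0.002,0,0.0004,0,0.005],[0.002,0,0.0004,0,0.005]],
])

```text
time: 14.68
tool_pos: [524.1, 154.7, 192.7]
tcp_rot: [2.394, 1.54, 2.427]
contact_force: [-0.6, -0.0, -4.9]
grip_width: 13.7
```

```bash
python3 st.py 519.5 153 188.3;python3 - <<'E'
from h import *
s=optics.capture("side")
cv2.imwrite("pics/g7.png",cv2.resize(s["color"][90:155,225:300],(690,598),interpolation=cv2.INTER_CUBIC))
print(monitor.get_obs()["contact_force"])
E
```

```text
pos [524.1119 154.6817 192.7164] yaw 1.9477959105268292 down [-0.0234  0.0203 -0.9995]
to go [ 4.4881 -1.6188 -4.565 ] F [-0.5888 -0.0198 -4.919 ] M [-0.0762 -0.1804 -0.0034] 13.679291747887989 14.6833
[ 1.0184 -0.0268 -5.2578]
```

View pics/g7.png

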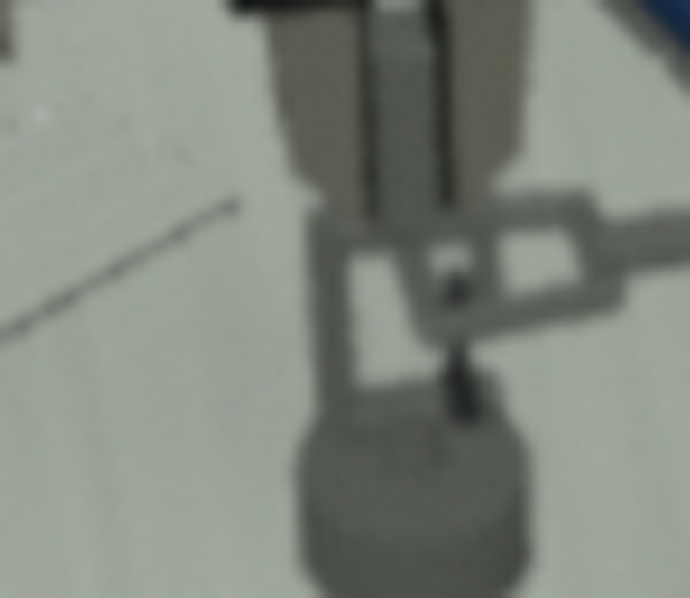

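The gate has sprung shut: it stands upright from (455,280) to (465,415), behind the bar at (412,280), which is centred in the hook. Next I lower onto the seat.

>>> send_rows([
  [[0.001,0,0,0,0.005],[0.001,0,0,0,0.005],[0.0005,0,0,0,0.005]],
])

```text
time: 14.98
tool_pos: [526.7, 154.8, 190.6]
tcp_rot: [2.228, 1.544, 2.262]
contact_force: [-0.4, 0.1, -4.9]
grip_width: 13.9
```

```bash
python3 st.py 525.5 153 188.3
```

```text
pos [526.7266 154.7533 190.5553] yaw 1.9199179300260418 down [-0.0172  0.0209 -0.9996]
to go [ 2.239  -1.7595 -1.2472] F [-0.4157  0.0952 -4.9261] M [-0.122  -0.1282 -0.0213] 13.945547954142375 14.9833
```

>>> send_rows([
  [[0.001,0,-0.001,0,0.005],[0.001,0,0,0,0.005]],
])

```text
time: 15.15
tool_pos: [526.4, 154.8, 189.0]
tcp_rot: [2.16, 1.545, 2.193]
contact_force: [-0.0, 0.7, -4.8]
grip_width: 13.8
```

>>> send_rows([
  [[0.001,0,-0.0005,0,0.005],[0.001,0,0,0,0.005]],
])

```text
time: 15.32
tool_pos: [526.0, 154.8, 187.2]
tcp_rot: [2.125, 1.545, 2.158]
contact_force: [0.5, -1.4, -2.8]
grip_width: 13.7
```

```bash
python3 st.py 525.5 153 188.3
```

```text
pos [526.033  154.7504 187.1649] yaw 1.9065575198380094 down [-0.0141  0.0212 -0.9997]
to go [-1.1643 -1.7069 -0.6061] F [ 0.4512 -1.37   -2.8098] M [-0.1045  0.034   0.026 ] 13.742029536190449 15.3167
```

>>> send_rows([
  [[0.001,0,0,0,0.005],[0.0005,0,0,0,0.005]],
])

```text
time: 15.48
tool_pos: [526.0, 154.8, 186.1]
tcp_rot: [2.105, 1.546, 2.138]
contact_force: [-0.8, -0.4, -0.6]
grip_width: 14.0
```

```bash
python3 st.py 525.5 153 186;python3 - <<'E'
from h import *
s=optics.capture("side");t=optics.capture("top")
cv2.imwrite("pics/g8.png",cv2.resize(s["color"][80:155,225:325],(800,600),interpolation=cv2.INTER_CUBIC))
print(monitor.get_obs()["contact_force"])
E
```

```text
pos [526.042  154.7719 186.0882] yaw 1.9137599474458598 down [-0.0134  0.0211 -0.9997]
to go [ 0.058  -1.7544 -0.5997] F [-0.827  -0.4491 -0.6302] M [-0.1111  0.1089  0.0402] 14.034866669263355 15.4833
[-1.1735  0.1081 -2.2943]
```

View pics/g8.png

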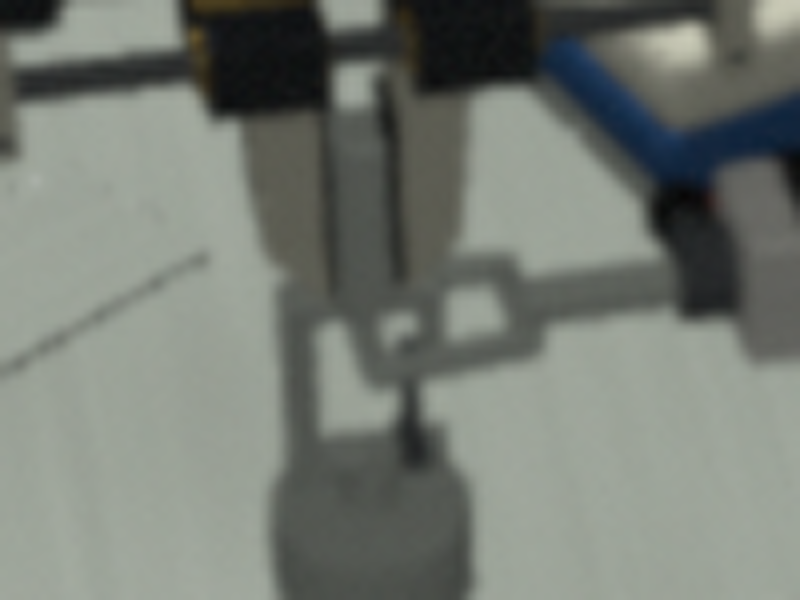

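>>> send_rows([
  [[0.0003,0,0,0,0.018],[0,0,0,0,0.024],[0,0,0,0,0.03],[0,0,0,0,0.036],[0,0,0,0,0.036],[0,0,0,0,0.036]],
])

```text
time: 16.08
tool_pos: [528.3, 155.3, 188.3]
tcp_rot: [1.815, 1.547, 1.848]
contact_force: [1.0, 0.5, -0.1]
grip_width: 35.6
```

```bash
python3 st.py 525.5 153 260;python3 - <<'E'
from h import *
s=optics.capture("side")
cv2.imwrite("pics/g9.png",cv2.resize(s["color"][80:155,225:325],(800,600),interpolation=cv2.INTER_CUBIC))
E
```

```text
pos [528.2545 155.2617 188.3365] yaw 1.9051495393893185 down [-0.0064  0.0225 -0.9997]
to go [-71.6771  -0.5416  -3.2338] F [ 1.0098  0.4782 -0.1473] M [-0.0497 -0.1291  0.017 ] 35.58871071173111 16.0833
```

View pics/g9.png

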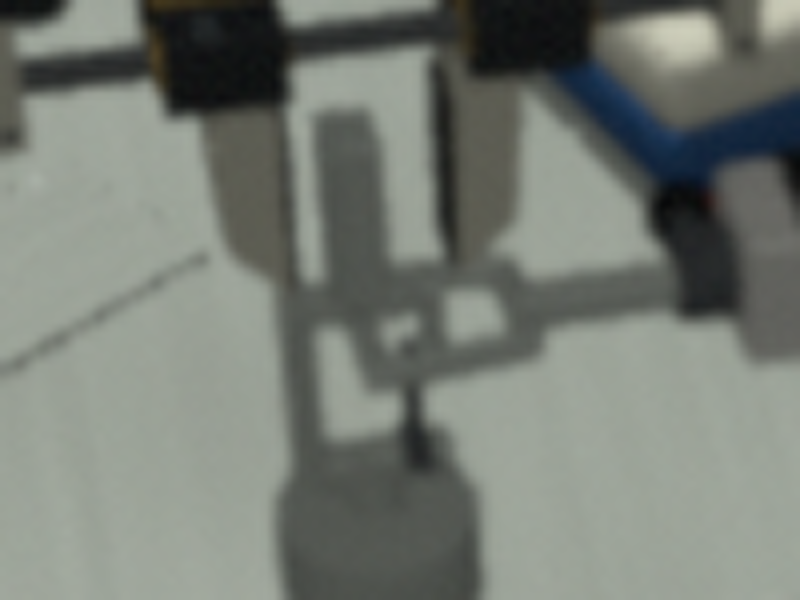

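It hangs free. The tab is nearer the left finger, so I'll shift the jaws about 4 mm towards -x, then go straight up.

>>> send_rows([
  [[-0.001,0,-0.004,0,0.036],[-0.004,0,0,0,0.036],[-0.01,0,0,0,0.036],[-0.015,0,0,0,0.036],[-0.015,0,0,0,0.036],[-0.015,0,0,0,0.036],[-0.015,0,0,0,0.036],[-0.01,0,0,0,0.036]],
])

```text
time: 16.8
tool_pos: [523.0, 152.9, 279.0]
tcp_rot: [1.962, 1.547, 1.995]
contact_force: [0.9, 0.3, -0.3]
grip_width: 35.6
```

>>> send_rows([
  [[-0.01,0,-0.01,0,0.036],[-0.01,0,-0.015,0,0.036],[-0.005,0,-0.015,0,0.036],[0,0,-0.01,0,0.036],[0,0,0,0,0.036],[0,0,0,0,0.036],[0,0,0,0,0.036],[0,0,0,0,0.036]],
])

```text
time: 17.47
tool_pos: [473.4, 150.6, 313.4]
tcp_rot: [1.451, 1.547, 1.484]
contact_force: [0.8, 1.2, -0.2]
grip_width: 36.2
```

```bash
cat > v.py <<'E'
from h import *
import sys
s=optics.capture("side")
cv2.imwrite(sys.argv[1],cv2.resize(s["color"][80:170,215:335],(800,600),interpolation=cv2.INTER_CUBIC))
o=monitor.get_obs();print(o["tool_pos"],o["time"])
E
python3 v.py pics/h1.png
```

```text
[473.5088 150.5755 313.2194] 17.5167
```

View pics/h1.png

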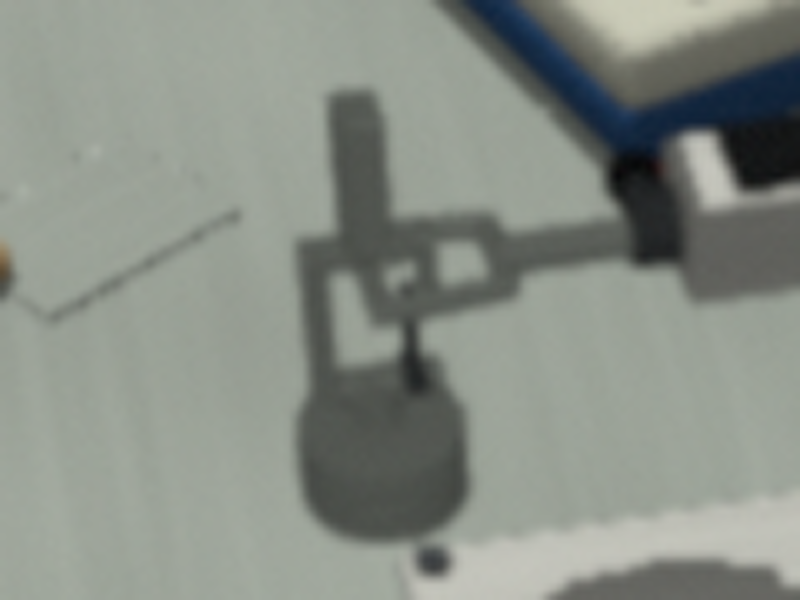

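The weight hangs from the bar, which sits at (375,270) under the top bar, and the gate is upright at (412,340). I'll let it settle and compare pictures.

>>> send_rows([
  [[0,0,0,0,0.036],[0,0,0,0,0.036],[0,0,0,0,0.036],[0,0,0,0,0.036],[0,0,0,0,0.036],[0,0,0,0,0.036],[0,0,0,0,0.036],[0,0,0,0,0.036],[0,0,0,0,0.036],[0,0,0,0,0.036]],
])

```text
time: 18.35
tool_pos: [474.5, 150.4, 311.2]
tcp_rot: [1.616, 1.548, 1.648]
contact_force: [1.2, -0.8, 0.2]
grip_width: 36.2
```

>>> send_rows([
  [[0,0,0,0,0.036],[0,0,0,0,0.036],[0,0,0,0,0.036],[0,0,0,0,0.036],[0,0,0,0,0.036],[0,0,0,0,0.036],[0,0,0,0,0.036],[0,0,0,0,0.036],[0,0,0,0,0.036],[0,0,0,0,0.036]],
])

```text
time: 19.18
tool_pos: [474.4, 150.4, 311.3]
tcp_rot: [1.605, 1.548, 1.638]
contact_force: [-0.6, 0.4, -0.7]
grip_width: 35.9
```

>>> send_rows([
  [[0,0,0,0,0.036],[0,0,0,0,0.036],[0,0,0,0,0.036],[0,0,0,0,0.036],[0,0,0,0,0.036],[0,0,0,0,0.036],[0,0,0,0,0.036],[0,0,0,0,0.036],[0,0,0,0,0.036],[0,0,0,0,0.036]],
])

```text
time: 20.02
tool_pos: [474.4, 150.4, 311.3]
tcp_rot: [1.601, 1.548, 1.633]
contact_force: [0.2, -0.4, 0.7]
grip_width: 36.1
```

```bash
python3 - <<'E'
from h import *
fr=[optics.capture("side")["color"].astype(int) for _ in range(12)]
print([round(float(np.abs(f[80:170,250:300]-fr[0][80:170,250:300]).mean()),2) for f in fr])
E
python3 v.py pics/h2.png;python3 - <<'E'
from h import *
s=optics.capture("side");t=optics.capture("top")
cv2.imwrite("pics/h3.png",s["color"])
f=lambda u,v:(215+(u+.5)/6.6667-.5,80+(v+.5)/6.6667-.5)
print("knob/small now vs start diff")
a=cv2.imread("pics/side0.png");b=s["color"]
for nm,sl in dict(small=(slice(285,320),slice(300,325)),knob=(slice(325,350),slice(350,372))).items():
    A=cv2.cvtColor(a[sl],6);B=cv2.cvtColor(b[sl],6);print(nm,cv2.phaseCorrelate(A.astype(float),B.astype(float)))
E
```

```text
[0.0, 0.75, 0.75, 0.75, 0.74, 0.74, 0.74, 0.75, 0.74, 0.74, 0.75, 0.74]
[474.4332 150.3944 311.3231] 20.6667
knob/small now vs start diff
small ((0.4906474681901756, 0.0699193629461341), 1.0070845269108903)
knob ((0.06369263625781407, 0.4724556987449322), 0.9955826177041609)
```

View pics/h2.png

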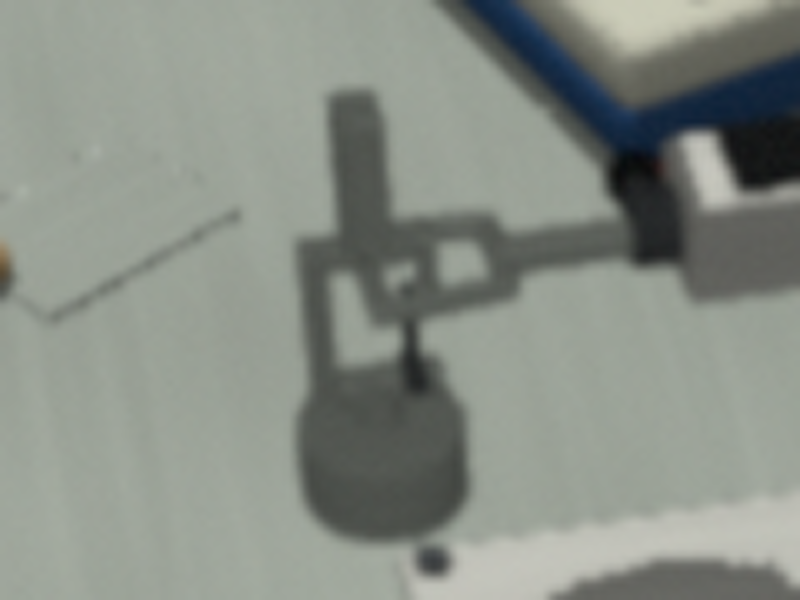

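View pics/h3.png

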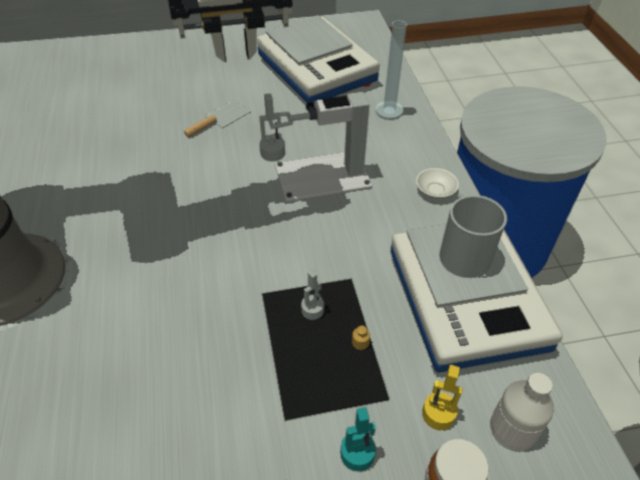

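The weight hangs still at side px (272,130) with its gate shut. The other weights are still in place at (312,307) and (361,338), and the gripper is well clear. I'll hand in.

```bash
python3 -c "
from plant import close_job
print(close_job())"
```

```text
the job is handed in; nothing more can be done
None
```

I clipped the larger steel weight onto the loop and handed the job in at about 21 s. It hangs still with the gate shut.

**What I did:** I gripped the weight by its tab and lifted it over to the stand. I pressed the gate against the loop's front bar, which I found by sight at about x = 526 mm, with contact at tool x of about 508.5 mm. I then lowered the weight until the gate sprang shut, seated it, let go and backed off.

**Last checks:**
- **Hang:** the pictures show the bar under the hook's top bar and the gate upright and shut. Repeated frames showed no motion beyond noise.
- **Other weights:** the small and knobbed weights are where they started, with an image shift of at most 0.5 px.
- **Gripper:** it is well clear of everything, with force readings of about zero.

**What disagreed:**
- **Push force:** the wrist sensor read up to about 8.1 N while pressing the gate, above the expected 6.5 N but below the 10 N limit. That is a noisy reading taken at the end of each move, not the load cell's own.
- **Hook angle:** in one picture the hook looked about 3° off the gripper's direction. I didn't correct it.

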